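# Refit the hand lever on a splined valve stem and switch the valve over

## Robot

A 6-joint arm with a two-finger parallel gripper is mounted at the origin on a cart in front of the work surface, level with it; the furniture and walls round the work are solid. World frame = base frame: x ahead of the robot, y to its left, z up, the work surface at z = 0. Lengths are in mm, angles in rad, forces in N, time in s.
With the tool pointing down it reaches from about 350 to 975 mm from the base axis. Payload 7.1 kg.
Tool frame: the origin (TCP) lies at the very end of the fingers, on their centre line; the grasp point (between the pads) lies 19 mm behind it; x points along the fingers, y is the direction in which the jaws open and shut, and the axes are right-handed (so a half turn about x gives the same grasp; the last joint's range is limited). The gripper opens to 88 mm and grips with 3 to 60 N. Pads are 20 mm wide; open, the fingers measure 115 mm over their backs; the gripper's body (75 mm by 178 mm) begins 61 mm behind the grasp point.
Start: joints at [-1.278, 0.423, 1.63, -0, 1.089, -0.019], TCP at [191.75, -594.841, 199.475] pointing down, gripper open.
Joint ranges: [-3, 3], [-0.9, 2.11], [0.09, 2.58], [-1.31, 4.45], [0.11, 2.69], [-2.54, 2.54]. Speed limits (rad/s): [2.39, 2.39, 3.01, 3.14, 3.14, 3.14].

## Interface

Orientations are given as a rotation vector (axis times angle).
In Python, from workcell import ctrl gives the robot as it stands. The module is installed in compiled form; this text tells all that it offers.
- The arm moves only by the tool carry_out, never from a script. Its argument "commands" is a list of rows, each a list of 6 numbers: the shift along the tool's x, y, z in m, then the turn, a rotation vector about the tool's x, y, z in degrees. In form: [[tx, ty, tz, rx, ry, rz], ...]. A call has 1 to 8 rows; each row shifts and turns the pose as measured when the row begins, along the tool's axes as they then stand; what a row does not reach is not made up. A row lasts 1/8 s, in which the tool goes at most 62.5 mm and 10.7 degrees, less where a joint would pass 70% of its speed; a pose out of reach is approached as far as the arm can. A call with a gripper value outside its range is refused whole. "grip" is the closure, from 0 (fully open) to 1 (shut), set as the call begins (left out, the last holds). The fingers move at their own pace and stop on an object; the grip force is fixed at half the most. Time passes only in rows, so rows that do not move let the fingers close. It gives the time, the measured TCP pose, the force and the opening at its end, in the units of the state.
- ctrl.get_obs(): the state, without advancing time (a new reading comes with each control period).
- ctrl.get_image(name): name is "scene" or "side" or "wrist"; returns a dict with "pixels" (480x640x3 uint8, blue, green, red), "intrinsics" (3x3 intrinsics, pixels), "rvec" (rotation vector, rad) and "tvec" (3), from world to camera coordinates, as OpenCV has them. Camera axes: x right, y down, z forward; pixel columns grow to the right and rows downward; lengths in mm; the calibration is good to about 2 mm. A picture is of the moment at which its call begins. There is no depth.
- ctrl.close_job(): hands the job in, once; it reports no verdict.
The state is a dict: "t": time; "qpos": joint angles; "qvel": joint speeds; "joint_torque": joint torques, N m; "ee_pos": TCP position; "orientation": TCP orientation; "ft_force": force on the tool from outside, world axes, zero at the start; "moment": the same for the moment, N m; "width": finger opening in mm.
Only numpy, scipy, OpenCV 4.12 (cv2) and the standard library are available. Lean on these libraries where they do the work, as an engineer would, in place of code of your own. Each camera call takes 0.05 s, during which the arm holds its last target. There are 200 camera calls.

## Task

The hand lever has come off the three-way valve on the bench. Set the lever's bore on the valve's stem, feel for the one rotation in which its wide groove matches the stem's wide spline, and let it down gently, without forcing it against the splines, until the hub sits flush on the stem's collar. Then swing the lever round to the stop on the hose-barb side, so the valve feeds the barb, and leave it there, still fully home, without disturbing the things around.

Things in the scene. Friction and masses are not known exactly. Their poses are not given: they have to be found in the camera images.
- lever: Steel hand lever, 114 mm long, 0.2 kg, lying bore down. Hub 34 mm high, 40 mm across, with two upright flats (26 mm wide) 30 mm apart facing the lever's +y and -y: grip there. Arm along +x: flat bar 18 mm wide, 9 mm thick, flush with the hub's underside; upright round black knob at its end. Origin: bore centre at the hub's underside; z up along the bore.
- lever_bore (a point): Centre of the bore's mouth at the hub's top, 34 mm above the lever's origin. The bore goes right through: 16.6 mm round, with four grooves reaching 11.8 mm from the axis. The groove towards +x (the arm) is 12.6 mm wide, those at +y, -x and -y 6.6 mm.
- lever_knob (a point): Middle of the lever's knob: 18 mm across, from 9 to 38 mm above the hub's underside; this point is 24 mm above it and 85 mm from the bore axis. x along the arm, z up.
- valve: Three-way valve fixed to the bench on a 120 x 140 mm plate. Steel body, three pipe ends 46 mm above the bench: brass hose barb at its +y (to 79 mm out), brass blanking plug at -y, threaded stub at +x. On top a 50 mm square flange, 75 mm above the bench, two stop pins, and the upright splined stem. Origin: on the stem's axis at bench height, z up, axes as said.
- valve_seat (a point): Centre of the top of the stem's 40 mm collar, 84 mm above the bench, axes as the valve's. Fully home, the hub's underside sits here; with splines unmatched it stops 18 mm higher, on the spline ends. Stops: 1.05 rad either way of the middle (wide spline and arm towards the valve's -x). At the barb-side stop the knob is at about x -42, y +74 mm from here.
- stem_tip (a point): Tip of the stem, 30 mm above the collar. Down from it: 12 mm of plain round nose (15 mm across, coned tip), then 18 mm of splines: four teeth reaching 11 mm from the axis, one 11 mm wide, three 5 mm, all tapered by 0.4 mm over their top 1.2 mm. In the lever's grooves they have 0.8 mm play a side (0.08 rad either way). Axes as the valve's: they do not turn with the stem.
- wide_spline (a point): Where the wide spline's end would be if the stem stood at its middle (9 mm from the axis to the valve's -x, 18 mm above the collar). It really stands anywhere from 0.45 rad off this to the barb's side to 0.95 rad to the plug's side, and is not measured: look or feel for it. The stem is stiff (0.2 N m), is not turned by a lightly resting lever, and stays where it is left.
- small_bottle: Bystander: small white bottle with blue screw cap, 47 mm across, 98 mm high. Origin: centre of its underside.
- wipe_box: Bystander: box of wipes, 116 x 112 x 68 mm high. Origin: centre of its underside.
- screwdriver: Bystander: small screwdriver lying on the bench, 170 mm long along its x, 18 mm thick. Origin: its middle, on the underside.

How it is judged:
By the outcome, as a careful person would: the job done as asked, in the order asked, and still so for the second after the job is handed in, with the robot touching nothing.
It also fails if it takes over 72 s, if anything falls off the work surface, if the arm or the gripper's body presses on something with over 40 N, if the wrist force passes 120 N, or if a joint passes its speed limit or range.

## Working session

There is one attempt and no reset: what is moved stays moved. The work goes in short steps, Python scripts to look and compute and a tool call to move; the robot and the scene stay as the last step left them, time stands still between calls to the robot, and variables do not carry over. Pictures are saved under pics/ and viewed, about 8 in all and at most 12, crops included, and the job is handed in when it is done.

Besides the shell and the picture viewer there is one more tool, called after ">>>" by a JSON object that holds its "name" and its "arguments", one argument or row to a line. carry_out: Moves the arm, as the interface text tells. Its arguments: {"type":"object","properties":{"commands":{"type":"array"},"grip":{"type":"number"}},"required":["commands"]}

```bash
mkdir -p pics; cat > h.py <<'E'
import numpy as np, cv2
from workcell import ctrl
from scipy.spatial.transform import Rotation as R
def img(n,save=None):
    d=ctrl.get_image(n)
    if save: cv2.imwrite('pics/'+save,d['pixels'])
    return d
def ray(d,u,v):
    Rm=R.from_rotvec(np.ravel(d['rvec'])).as_matrix(); t=np.ravel(d['tvec'])
    c=-Rm.T@t; r=Rm.T@np.linalg.inv(d['intrinsics'])@np.array([u,v,1.]); return c,r/np.linalg.norm(r)
def onz(d,u,v,z):
    c,r=ray(d,u,v); return c+r*(z-c[2])/r[2]
def proj(d,P):
    return cv2.projectPoints(np.array(P,float).reshape(-1,1,3),np.ravel(d['rvec']).astype(float),np.ravel(d['tvec']).astype(float),d['intrinsics'],None)[0].reshape(-1,2)
def cross(d1,p1,d2,p2):
    c1,r1=ray(d1,*p1);c2,r2=ray(d2,*p2)
    s=np.linalg.lstsq(np.c_[r1,-r2],c2-c1,rcond=None)[0]
    a,b=c1+s[0]*r1,c2+s[1]*r2; return (a+b)/2,np.linalg.norm(a-b)
E
python3 - <<'E'
from h import *
o=ctrl.get_obs();print(o)
for n in('scene','side','wrist'):
    d=img(n,n+'0.png');print(n,ray(d,320,240),d['intrinsics'][0,0]); import pickle;pickle.dump(d,open(n+'0.pkl','wb'))
E
```

```text
{'t': 0.0, 'qpos': array([-1.27799826e+00,  4.23829177e-01,  1.63069251e+00, -6.07826435e-06,
        1.08860567e+00, -1.89914692e-02]), 'qvel': array([-0.00144301, -0.00056702, -0.00172771, -0.00037701,  0.0003308 ,
       -0.00110575]), 'joint_torque': array([-2.74030499e-03, -5.44636381e+01, -2.73669434e+01,  6.42795372e-02,
        2.28550297e-02, -8.41209248e-05]), 'ee_pos': array([ 191.5818625 , -594.28523172,  198.70802716]), 'orientation': array([ 2.05363472,  0.32438768, -2.05408127]), 'ft_force': array([0.59782585, 0.3333954 , 0.88954702]), 'moment': array([-0.00062335, -0.00049812, -0.03217412]), 'width': 88.02441904905668}
scene (array([-258.95689932, -855.30862234,  658.39088462]), array([ 0.73987943,  0.44773261, -0.50210948])) 541.8082813841081
side (array([111.3494486 , 640.61027043, 822.9829914 ]), array([ 0.33563994, -0.76263463, -0.55293241])) 614.6855112025843
wrist (array([ 257.76570542, -573.83713337,  383.99519122]), array([-0.25017164, -0.08359293, -0.96458612])) 397.5226208801578
```

View pics/scene0.png

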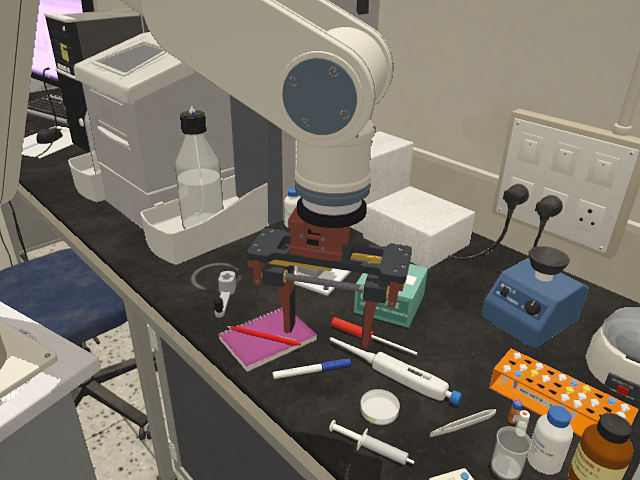

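View pics/side0.png

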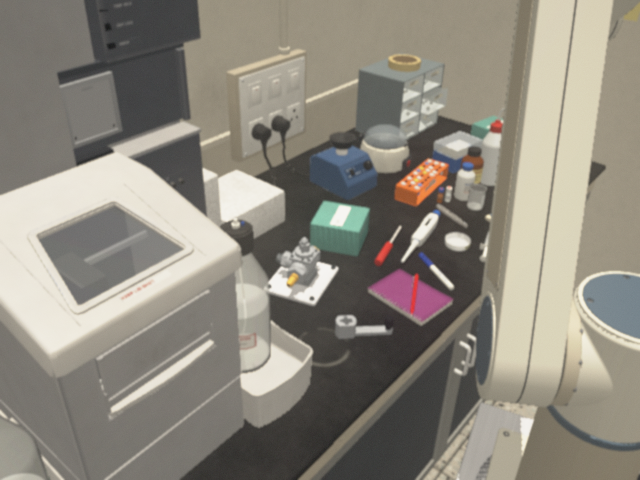

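The scene view shows the lever (hub about (226,280), knob about (219,308)), with the gripper hiding the valve. The side view shows the lever hub at (346,322), knob at (389,327), and the valve at (303,262) with its brass barb at (293,280).

```bash
python3 - <<'E'
from h import *
import pickle
s,c,w=[pickle.load(open(n+'0.pkl','rb')) for n in('side','scene','wrist')]
print('hubtop',onz(s,346,320,34),onz(c,227,275,34))
print('knob',onz(s,389,323,38),onz(c,219,295,38), onz(c,219,312,0))
print('stem tip',onz(s,304,241,114),'barb',onz(s,292,281,46))
print('plate',[onz(s,*p,6).round() for p in((268,286),(320,302),(338,268))])
print('box',onz(s,340,215,68))
a=cv2.resize(s['pixels'][220:350,250:410],None,fx=4,fy=4,interpolation=cv2.INTER_CUBIC)
b=cv2.resize(c['pixels'][250:330,180:270],None,fx=4,fy=4,interpolation=cv2.INTER_CUBIC)
o=np.zeros((520,800,3),np.uint8);o[:, :640]=a; cv2.imwrite('pics/a.png',a);cv2.imwrite('pics/b.png',b)
E
```

```text
hubtop [ 428.08537628 -215.0378116    34.        ] [ 432.89757973 -215.26467878   34.        ]
knob [ 348.72223379 -239.2141969    38.        ] [ 366.82133376 -251.60119742   38.        ] [ 362.19274664 -251.98130402    0.        ]
stem tip [ 569.90115978 -318.91948652  114.        ] barb [ 570.8714886  -265.38331781   46.        ]
plate [array([ 633., -273.,    6.]), array([ 510., -274.,    6.]), array([ 524., -401.,    6.])]
box [ 571.88486407 -519.37495965   68.        ]
```

View pics/a.png

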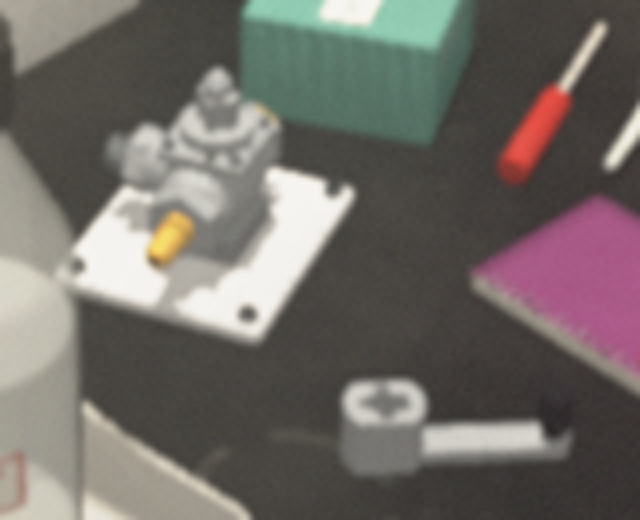

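The crop shows the valve with barb towards world +y, stub towards world +x, the stem, and the lever with its arm towards about -x. Next I work out the approach above the lever.

```bash
cat >> h.py <<'E'
def plan(pos,yaw):
    """TCP target pos, jaw(y)-axis yaw deg (mod 180, nearest), tool down -> tool-frame delta (m), turn rotvec deg"""
    o=ctrl.get_obs();Rm=R.from_rotvec(o['orientation']).as_matrix()
    best=None
    for k in(0,180,-180):
        a=np.radians(yaw+k);y=np.array([np.cos(a),np.sin(a),0]);x=np.array([0,0,-1.]);T=np.c_[x,y,np.cross(x,y)]
        rv=np.degrees(R.from_matrix(Rm.T@T).as_rotvec())
        if best is None or np.linalg.norm(rv)<np.linalg.norm(best):best=rv
    sh=Rm.T@(np.array(pos)-o['ee_pos'])/1000
    print('pos',o['ee_pos'].round(1),'jaw',np.degrees(np.arctan2(Rm[1,1],Rm[0,1])).round(1),'axes\n',Rm.round(3))
    print('shift m',sh.round(4),'turn',best.round(1),'q6',o['qpos'][5].round(2),'F',o['ft_force'].round(1),'w',o['width'].round(1),'t',o['t'])
E
python3 - <<'E'
from h import *
import pickle
c=pickle.load(open('scene0.pkl','rb'));s=pickle.load(open('side0.pkl','rb'))
# lever yaw ~200 deg
plan([430,-215,200],-70)
print('reagent bottle base',onz(c,197,222,10),'tray corner',onz(c,150,240,40),onz(c,265,195,40)); 
print('cap x',cross(c,(193,113),s,(238,228)))
print('smallbottle cap',onz(c,292,190,98))
E
```

```text
pos [ 191.6 -594.4  198.9] jaw -72.1 axes
 [[-0.     0.307 -0.952]
 [ 0.001 -0.952 -0.307]
 [-1.    -0.001  0.   ]]Traceback (most recent call last):
  File "<stdin>", line 5, in <module>
  File "h.py", line 29, in plan
    print('shift m',sh.round(4),'turn',best.round(1),'q6',o['qpos'][5].round(2),'F',o['ft_force'].round(1),'w',o['width'].round(1),'t',o['t'])
                                                                                                               ^^^^^^^^^^^^^^^^
AttributeError: 'float' object has no attribute 'round'
```

```bash
sed -i "s/o\['width'\].round(1)/round(o['width'],1)/" h.py
python3 - <<'E'
from h import *
import pickle
c=pickle.load(open('scene0.pkl','rb'));s=pickle.load(open('side0.pkl','rb'))
plan([430,-215,200],-70)
print('tray corner',onz(c,150,240,40),onz(c,265,195,40)); 
print('cap x',cross(c,(193,113),s,(238,228)))
print('smallbottle cap',onz(c,292,190,98))
E
```

```text
pos [ 191.6 -594.4  198.9] jaw -72.1 axes
 [[-0.     0.307 -0.952]
 [ 0.001 -0.952 -0.307]
 [-1.    -0.001  0.   ]]
shift m [-0.0008 -0.288  -0.3433] turn [-2.1 -0.   0.1] q6 -0.02 F [ 0.7 -0.6 -0.3] w 88.1 t 0.15
tray corner [438.9837482   14.11744156  40.        ] [772.36930847 -58.13244356  40.        ]
cap x (array([552.71955018, -42.88265833, 310.544898  ]), np.float64(4.824303417926762))
smallbottle cap [ 735.35564037 -170.29327871   98.        ]
```

>>> {"name": "carry_out", "arguments": {
  "commands": [
    [0,-0.036,-0.043,0,0,0],
    [0,-0.036,-0.043,0,0,0],
    [0,-0.036,-0.043,0,0,0],
    [0,-0.036,-0.043,0,0,0],
    [0,-0.036,-0.043,0,0,0],
    [0,-0.036,-0.043,0,0,0],
    [0,-0.036,-0.043,0,0,0],
    [0,-0.036,-0.043,-2,0,0]
  ]
}}

```text
t: 1.15
ee_pos: [435.9, -206.9, 198.0]
orientation: [2.038, 0.35, -2.037]
ft_force: [0.5, -0.7, 0.2]
width: 87.6
```

```bash
python3 - <<'E'
from h import *
import pickle
for n in('wrist','scene'):
    d=img(n,n+'1.png');pickle.dump(d,open(n+'1.pkl','wb'))
    if n=='scene': b=d['pixels']
    else: a=d['pixels']
b=cv2.resize(b[180:330,160:400],None,fx=2.5,fy=2.5,interpolation=cv2.INTER_CUBIC)
o=np.zeros((600,640,3),np.uint8); 
cv2.imwrite('pics/s1.png',b)
plan([430,-215,200],-70)
E
```

```text
pos [ 437.2 -204.7  197.9] jaw -70.2 axes
 [[ 0.001  0.338 -0.941]
 [ 0.002 -0.941 -0.338]
 [-1.    -0.001 -0.001]]
shift m [-0.0021  0.0073  0.0103] turn [-0.2 -0.1  0.1] q6 0.76 F [-0.   0.5 -0.1] w 87.7 t 1.25
```

View pics/wrist1.png

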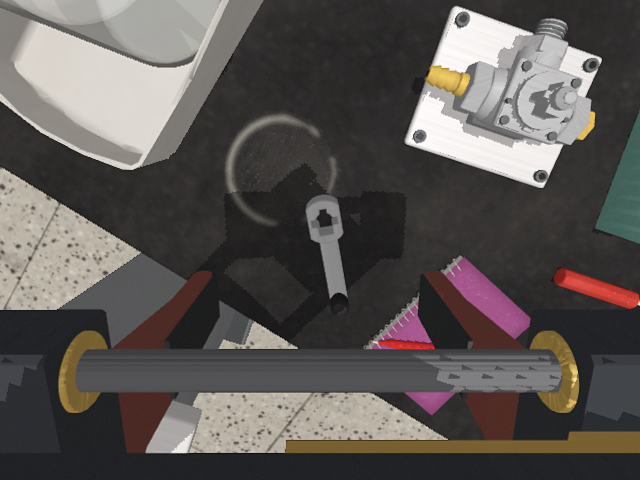

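The wrist view shows the lever hub top at about (323,216), the knob at (339,303), the valve plate corners near (457,8), (600,60), (543,187), (406,141), and the stem tip at about (567,95).

```bash
python3 - <<'E'
from h import *
import pickle
w=pickle.load(open('wrist1.pkl','rb'));s=pickle.load(open('side0.pkl','rb'))
h=onz(w,323,216,34);k=onz(w,339,303,38);print('hub',h,'knob',k,'yaw',np.degrees(np.arctan2(*(k-h)[[1,0]])),np.linalg.norm((k-h)[:2]))
print('box top:',[onz(w,*p,6).round() for p in((457,8),(600,60),(543,187),(406,141))])
print('holes',[onz(w,*p,6).round(1) for p in((462,19),(590,65),(541,177),(420,136))])
print('tip',onz(w,567,95,113),cross(w,(567,95),s,(304,238)))
p=w['pixels'][40:160,480:610];a=cv2.resize(p,None,fx=4,fy=4,interpolation=cv2.INTER_CUBIC)
q=w['pixels'][180:320,290:370];b=cv2.resize(q,None,fx=3.43,fy=3.43,interpolation=cv2.INTER_CUBIC)
print(a.shape,b.shape)
cv2.imwrite('pics/c.png',np.hstack([a,b[:480]]))
E
```

```text
hub [ 433.847594   -212.53683695   34.        ] knob [ 361.07960532 -254.36389771   38.        ] yaw -150.10969841430895 83.93261098677901
box top: [array([ 637., -262.,    6.]), array([ 641., -397.,    6.]), array([ 524., -402.,    6.]), array([ 520., -263.,    6.])]
holes [array([ 630.5, -269.4,    6. ]), array([ 634.6, -391.1,    6. ]), array([ 532.3, -396.2,    6. ]), array([ 528.9, -273.7,    6. ])]
tip [ 576.01954115 -327.40274671  113.        ] (array([ 574.42412075, -326.2169865 ,  115.88291309]), np.float64(1.734292523151454))
(480, 520, 3) (480, 274, 3)
```

View pics/c.png

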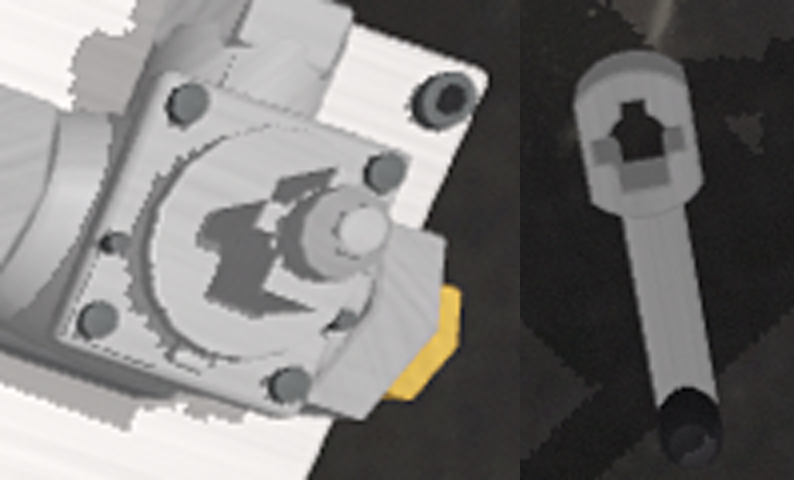

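The crop shows the bore centre at about pixel (325,222), the knob top at (340,308), and short stop pins beside the collar. Before grasping, I go over the stem with the camera to read the spline angle.

```bash
python3 - <<'E'
from h import *
import pickle
w=pickle.load(open('wrist1.pkl','rb'))
h=onz(w,325,222,34);k=onz(w,340.1,307.7,38);print('hub',h,'knob',k,'yaw',np.degrees(np.arctan2(*(k-h)[[1,0]])),np.linalg.norm((k-h)[:2]))
print(proj(w,[[437.2,-204.7,198],[437.2,-204.7,222],[437.2,-204.7,190]]),'cam',ray(w,0,0)[0])
plan([508,-327,110],-88)
E
```

```text
hub [ 429.25763349 -216.08207524   34.        ] knob [ 356.92787386 -256.9951394    38.        ] yaw -150.5054878335482 83.09917536964686
[[313.95726753 272.62206673]
 [313.34737692 291.5186622 ]
 [314.12971425 267.27904985]] cam [ 501.3434175  -184.43894141  383.19953766]
pos [ 437.2 -204.7  197.9] jaw -70.2 axes
 [[ 0.001  0.338 -0.941]
 [ 0.002 -0.941 -0.338]
 [-1.    -0.001 -0.001]]
shift m [ 0.0878  0.1392 -0.0251] turn [17.8 -0.1  0.1] q6 0.76 F [-0.   0.5 -0.1] w 87.7 t 1.25
```

>>> {"name": "carry_out", "arguments": {
  "commands": [
    [0,0.046,-0.005,4.5,0,0],
    [0.02,0.046,-0.012,4.5,0,0],
    [0.03,0.046,-0.022,4.5,0,0],
    [0.036,0,-0.006,4.3,0,0],
    [0,0,0,0,0,0]
  ]
}}

```text
t: 1.88
ee_pos: [518.7, -332.8, 109.4]
orientation: [2.209, 0.031, -2.207]
ft_force: [-0.5, 0.3, 0.6]
width: 87.5
```

```bash
python3 - <<'E'
from h import *
import pickle
d=img('wrist');pickle.dump(d,open('wrist2.pkl','wb'))
plan([508,-327,110],-88)
u,v=proj(d,[[575.5,-327,108]])[0];print(u,v)
u,v=int(u),int(v);y0=max(0,v-95);a=d['pixels'][y0:y0+190,u-110:u+110]
print('origin',u-110,y0,a.shape);cv2.imwrite('pics/d.png',cv2.resize(a,None,fx=3,fy=3,interpolation=cv2.INTER_CUBIC))
E
```

```text
pos [ 519.8 -333.6  111.3] jaw -88.4 axes
 [[ 0.004  0.029 -1.   ]
 [-0.002 -1.    -0.029]
 [-1.     0.002 -0.004]]
shift m [ 0.0013 -0.0069  0.0116] turn [-0.4 -0.2 -0.1] q6 0.95 F [ 0.2 -0.4 -0.3] w 87.9 t 1.925
308.1686255933967 159.505939396165
origin 198 64 (190, 220, 3)
```

View pics/d.png

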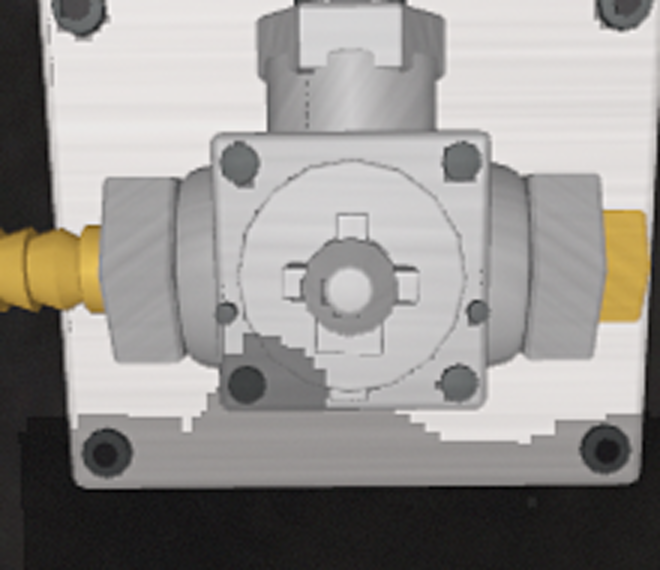

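The close view shows the stem tip at crop (349,289). The wide spline is at crop x 317–382, y to 353, pointing almost straight to the valve's -x. The narrow teeth end at crop (352,214), (284,281) and (418,285).

```bash
python3 - <<'E'
from h import *
import pickle
d=pickle.load(open('wrist2.pkl','rb'))
f=lambda u,v,z:onz(d,198+u/3-.33,64+v/3-.33,z)
wd,t,l,r=[f(*p,102) for p in((349.5,353),(352,214),(284,281),(418,285.5))]
print(wd,t,l,r)
a=lambda p,q:np.degrees(np.arctan2(*(q-p)[[1,0]]))
print('wide dir',a(t,wd),'lr',a(r,l)+90, 'cent',(wd+t)/2,(l+r)/2)
print('collar top c',[f(*p,84) for p in((240,275),(464,275),(352,160),(352,392))])
print('collar c',f(352,276,84),'tip',f(349,289,114),'pins',f(227,312,84),f(478,311,84))
print('plate axes',a(f(106,453,6),f(80,8,6)),a(f(605,450,6),f(622,8,6)),a(f(605,450,6),f(106,453,6)))
print('barb',f(0,262,52),f(645,266,55))
E
```

```text
[ 564.79363527 -329.97681559  102.        ] [ 586.50951829 -329.8322826   102.        ] [ 575.91023753 -319.30051733  102.        ] [ 575.78904274 -340.59364812  102.        ]
wide dir -179.61866581875896 lr 179.67389132611243 cent [ 575.65157678 -329.9045491   102.        ] [ 575.84964013 -329.94708272  102.        ]
collar top c [array([ 575.59912363, -310.53564101,   84.        ]), array([ 576.6596659 , -349.35633402,   84.        ]), array([ 595.23142604, -329.46473185,   84.        ]), array([ 555.72936665, -330.46088206,   84.        ])]
collar c [ 575.95927529 -329.95073074   84.        ] tip [ 575.75264165 -329.7544504   114.        ] pins [ 569.19018951 -308.27367925   84.        ] [ 570.56074895 -352.10360606   84.        ]
plate axes 1.7275248263457588 2.3677347277033682 91.9180231848786
barb [ 574.95924599 -259.58029853   52.        ] [ 577.81520028 -387.36274943   55.        ]
```

Stem axis is at (575.8,-329.9), the wide spline at yaw 180° and the valve at yaw 2°. Going back to the lever to grasp it.

```bash
python3 - <<'E'
from h import *
plan([429.3,-216.1,70],-60.5)
E
```

```text
pos [ 519.8 -333.6  111.3] jaw -88.4 axes
 [[ 0.004  0.029 -1.   ]
 [-0.002 -1.    -0.029]
 [-1.     0.002 -0.004]]
shift m [ 0.0408 -0.1201  0.0873] turn [-27.9  -0.2  -0.1] q6 0.95 F [ 0.2 -0.4 -0.3] w 87.9 t 1.925
```

>>> {"name": "carry_out", "arguments": {
  "commands": [
    [0,-0.04,0.029,0,0,0],
    [0,-0.04,0.029,0,0,0],
    [0,-0.04,0.029,0,0,0],
    [0.01,0,0,-9.3,0,0],
    [0.015,0,0,-9.3,0,0],
    [0.015,0,0,-9.3,0,0],
    [0,0,0,0,0,0]
  ]
}}

```text
t: 2.8
ee_pos: [429.8, -216.3, 82.5]
orientation: [1.926, 0.513, -1.894]
ft_force: [-0.3, 0.6, 0.4]
width: 87.4
```

```bash
python3 - <<'E'
from h import *
import pickle
d=img('wrist');pickle.dump(d,open('wrist3.pkl','wb'))
plan([429.3,-216.1,10],-60.5)
print(proj(d,[[429.3,-216.1,34],[357,-257,38]]))
cv2.imwrite('pics/e.png',d['pixels'])
E
```

```text
pos [ 430.4 -216.5   82.9] jaw -59.1 axes
 [[ 0.021  0.513 -0.858]
 [-0.012 -0.858 -0.513]
 [-1.     0.021 -0.012]]
shift m [ 0.0729 -0.0025  0.0016] turn [ 1.4 -0.7 -1.2] q6 0.54 F [0.2 0.4 1. ] w 88.0 t 2.85
[[315.26402092 249.74800734]
 [312.36320878 373.50746232]]
```

View pics/e.png

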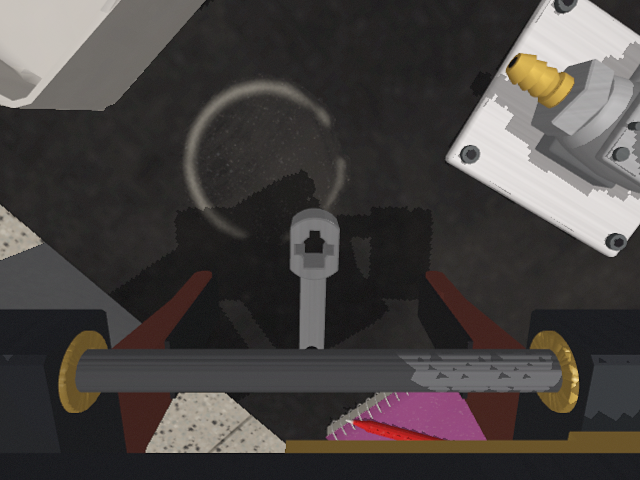

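The bore is at pixel (315,249), exactly as predicted, with the flats parallel to the fingers. Going down and gripping.

>>> {"name": "carry_out", "arguments": {
  "commands": [
    [0.025,-0.001,0.001,1.4,-0.7,-1.2],
    [0.025,0,0,0,0,0],
    [0.015,0,0,0,0,0],
    [0.006,0,0,0,0,0],
    [0,0,0,0,0,0]
  ]
}}

```text
t: 3.48
ee_pos: [433.8, -219.2, 16.2]
orientation: [1.944, 0.491, -1.929]
ft_force: [-1.0, 0.2, -0.5]
width: 87.8
```

```bash
python3 - <<'E'
from h import *
plan([429.3,-216.1,10],-60.5)
E
```

```text
pos [ 433.8 -219.2   16.2] jaw -61.1 axes
 [[ 0.009  0.483 -0.876]
 [-0.005 -0.876 -0.483]
 [-1.     0.009 -0.006]]
shift m [ 0.0062 -0.005   0.0025] turn [-0.6 -0.3 -0.5] q6 0.57 F [-1.   0.2 -0.5] w 87.8 t 3.475
```

>>> {"name": "carry_out", "arguments": {
  "commands": [
    [0.006,-0.005,0.0025,0.4,-0.3,-0.5],
    [0,0,0,0,0,0]
  ]
}}

```text
t: 3.72
ee_pos: [429.6, -216.2, 10.8]
orientation: [1.945, 0.491, -1.943]
ft_force: [-0.2, 0.5, 0.3]
width: 87.7
```

>>> {"name": "carry_out", "arguments": {
  "commands": [
    [0,0,0,0,0,0],
    [0,0,0,0,0,0],
    [0,0,0,0,0,0],
    [0,0,0,0,0,0],
    [0,0,0,0,0,0],
    [0,0,0,0,0,0]
  ],
  "grip": 1
}}

```text
t: 4.47
ee_pos: [430.0, -216.4, 11.4]
orientation: [1.945, 0.49, -1.941]
ft_force: [-0.2, -0.2, -0.7]
width: 31.9
```

```bash
python3 - <<'E'
from h import *
plan([429.3,-216.1,160],-90)
E
```

```text
pos [ 430.  -216.4   11.4] jaw -61.6 axes
 [[ 0.002  0.476 -0.88 ]
 [-0.001 -0.88  -0.476]
 [-1.     0.002 -0.002]]
shift m [-0.1486 -0.0003  0.0003] turn [28.4 -0.1 -0.1] q6 0.58 F [-0.2 -0.2 -0.7] w 31.9 t 4.475
```

>>> {"name": "carry_out", "arguments": {
  "commands": [
    [0,0,0,0,0,0],
    [0,0,0,0,0,0],
    [0,0,0,0,0,0]
  ]
}}

```text
t: 4.85
ee_pos: [430.0, -216.4, 11.4]
orientation: [1.945, 0.491, -1.941]
ft_force: [0.4, 0.1, -0.6]
width: 1.9
```

>>> {"name": "carry_out", "arguments": {
  "commands": [
    [-0.015,0,0,0,0,0],
    [-0.04,0,0,0,0,0],
    [-0.04,0,0,0,0,0],
    [-0.04,0,0,9.4,0,0],
    [-0.01,0,0,9.4,0,0],
    [0,0,0,9.4,0,0],
    [0,0,0,0,0,0]
  ]
}}

```text
t: 5.72
ee_pos: [430.1, -216.4, 167.4]
orientation: [-2.225, 0.014, 2.211]
ft_force: [0.0, 0.0, -0.4]
width: 0.3
```

```bash
python3 - <<'E'
from h import *
import pickle
d=img('wrist');pickle.dump(d,open('wrist4.pkl','wb'))
o=ctrl.get_obs();Rm=R.from_rotvec(o['orientation']).as_matrix()
P=lambda x:o['ee_pos']+Rm@np.array(x)
print(proj(d,[P([-24,0,0]),P([10,0,0]),P([-24,0,12]),P([-24,0,-20])]))
plan([575.8,-329.9,170],-90)
cv2.imwrite('pics/f.png',cv2.resize(d['pixels'][220:350,220:420],None,fx=4,fy=4,interpolation=cv2.INTER_CUBIC))
E
```

```text
[[317.2489555  295.86713871]
 [317.39469131 269.72954122]
 [317.32708083 320.93282861]
 [317.11245592 252.07268615]]
pos [ 430.  -216.4  167.2] jaw -90.5 axes
 [[ 0.006 -0.008 -1.   ]
 [-0.003 -1.     0.008]
 [-1.     0.003 -0.006]]
shift m [-0.0015  0.1123 -0.1467] turn [-0.5 -0.4 -0.2] q6 1.09 F [ 0.1 -0.   0.3] w 0.5 t 5.775
```

View pics/f.png

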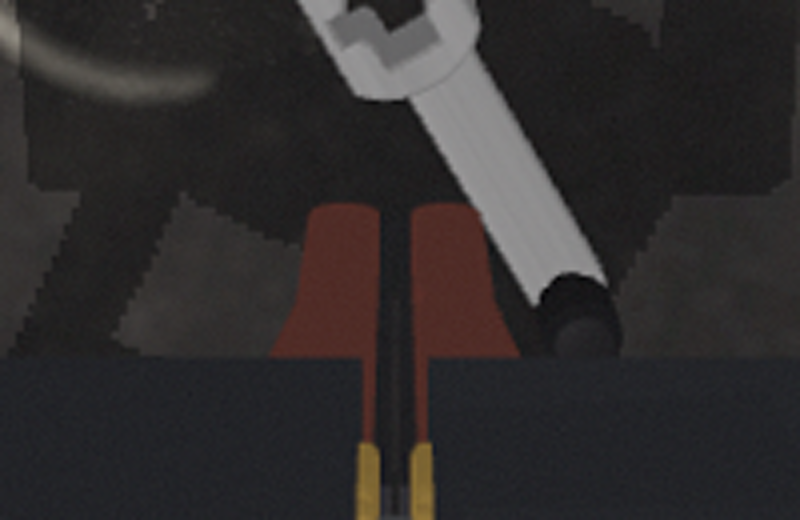

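The fingers closed to 0 mm: the lever wasn't gripped. It lies ahead of the fingertips (hub at about pixel (318,218)). I re-measure to see whether it was squeezed out.

```bash
python3 - <<'E'
from h import *
import pickle
for n in('wrist3','wrist4'):
    d=pickle.load(open(n+'.pkl','rb'));g=cv2.cvtColor(d['pixels'],cv2.COLOR_BGR2HSV)
    m=((g[...,2]>95)&(g[...,1]<40)).astype(np.uint8);m[350:]=0
    nn,l,s,c=cv2.connectedComponentsWithStats(m)
    for i in range(1,nn):
        if s[i,4]>300 and 280<c[i][0]<400: print(n,s[i],c[i])
d4=d
cv2.imwrite('pics/g.png',cv2.resize(d4['pixels'][170:320,230:400],None,fx=4,fy=4,interpolation=cv2.INTER_CUBIC))
s=img('side');pickle.dump(s,open('side4.pkl','wb'))
c=pickle.load(open('side0.pkl','rb'))
df=cv2.absdiff(s['pixels'],c['pixels'])[300:350,320:410].max(2);print('side change near lever',(df>40).sum())
E
```

```text
wrist3 [ 290  217   50  132 3560] [313.28764045 278.42780899]
wrist4 [ 293  192   78  104 2659] [329.05490786 238.79277924]
side change near lever 338
```

View pics/g.png

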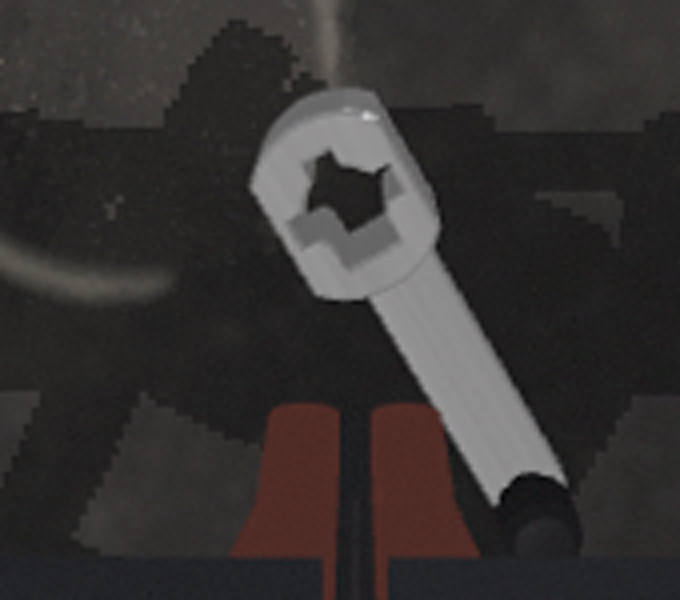

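```bash
python3 - <<'E'
from h import *
import pickle
d=pickle.load(open('wrist4.pkl','rb'));s=pickle.load(open('side4.pkl','rb'))
h=onz(d,317,221.5,34);k=onz(d,366.5,305,38);print(h,k,np.degrees(np.arctan2(*(k-h)[[1,0]])),np.linalg.norm((k-h)[:2]))
e=pickle.load(open('wrist1.pkl','rb'))
f=pickle.load(open('wrist3.pkl','rb'))
print(cross(e,(325,222),f,(315,249.7)), 'side',proj(s,[h]))
c0,r=ray(d,317,221.5)
o=ctrl.get_obs();print(o['ee_pos'],c0)
E
```

```text
[ 428.96572133 -216.26474554   34.        ] [ 356.23954094 -257.85565159   38.        ] -150.23547113047377 83.77888027974205
(array([ 428.89998028, -216.20832797,   32.43003033]), np.float64(0.07360004282674096)) side [[345.82443132 319.49212822]]
[ 429.90973067 -216.36462349  166.81253915] [ 498.28168711 -217.00749562  353.03094261]
```

The lever hasn't moved, and the numbers say the fingers were around it. So I check the actual fingertips against the reported TCP in the fixed cameras.

```bash
python3 - <<'E'
from h import *
import pickle
s=pickle.load(open('side4.pkl','rb'));c=img('scene');pickle.dump(c,open('scene4.pkl','wb'))
o=ctrl.get_obs();out=[]
for d in(s,c):
    pts=proj(d,[o['ee_pos'],[429,-216.2,34],[429,-216.2,0],[575.8,-329.9,114]]);print(pts)
    u,v=pts[0].astype(int);im=d['pixels'].copy()
    x0=min(max(u-65,0),510);y0=max(v-60,0)
    a=cv2.resize(im[y0:y0+190,x0:x0+130],None,fx=3,fy=3,interpolation=cv2.INTER_CUBIC)
    for p in pts: cv2.drawMarker(a,(int((p[0]-x0+.5)*3),int((p[1]-y0+.5)*3)),(0,255,0),0,9,1)
    out.append(a)
cv2.imwrite('pics/i.png',np.hstack(out))
E
```

```text
[[348.75941661 264.0580203 ]
 [345.79533814 319.5067691 ]
 [345.00305974 332.64801737]
 [303.75523239 237.70104873]]
[[221.82129855 218.74288186]
 [226.10824021 276.02534437]
 [227.1988284  289.60782444]
 [311.93773082 228.07806103]]
```

View pics/i.png

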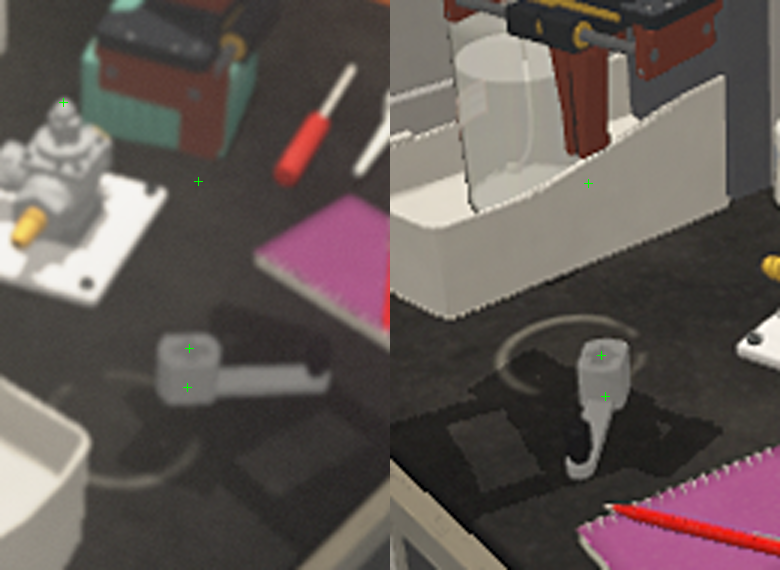

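The picture settles it. The real fingertips (side about (350,254), scene about (222,209)) are roughly 9 px above where the reported TCP projects, so the fingers closed above the hub. I triangulate the offset.

```bash
python3 - <<'E'
from h import *
import pickle
s=pickle.load(open('side4.pkl','rb'));c=pickle.load(open('scene4.pkl','rb'));o=ctrl.get_obs()
print(cross(s,(349.7,254.7),c,(221.7,209.7)),o['ee_pos'])
c0=pickle.load(open('scene0.pkl','rb'));print('start tcp',proj(c0,[[191.6,-594.3,198.7],[191.6,-594.3,221]]),'seen tips mid ~',(328,339))
plan([429,-216.2,80],-60.2)
E
```

```text
(array([ 429.66418149, -217.87116789,  186.39583101]), np.float64(0.1323952883252443)) [ 429.77010632 -216.29250413  166.43461267]
start tcp [[325.38885546 348.48841756]
 [325.84406039 334.70366219]] seen tips mid ~ (328, 339)
pos [ 429.8 -216.3  166.4] jaw -90.5 axes
 [[ 0.005 -0.008 -1.   ]
 [-0.002 -1.     0.008]
 [-1.     0.002 -0.005]]
shift m [ 0.0864 -0.0003  0.0012] turn [-30.3  -0.3  -0.2] q6 1.09 F [-0.   0.  -0.8] w 0.3 t 5.875
```

Fingertips are about 19–20 mm above the reported TCP (x, y agree). So tips at 10 mm height means a reported z of about -9. Reopening, then going down with force checks.

>>> {"name": "carry_out", "arguments": {
  "commands": [
    [0.02,0,0,-10.1,0,0],
    [0.02,0,0,-10.1,0,0],
    [0.02,0,0,-10.1,0,0],
    [0,0,0,0,0,0],
    [0,0,0,0,0,0],
    [0,0,0,0,0,0],
    [0,0,0,0,0,0],
    [0,0,0,0,0,0]
  ],
  "grip": 0
}}

```text
t: 6.88
ee_pos: [430.7, -216.8, 106.4]
orientation: [1.921, 0.524, -1.911]
ft_force: [0.5, -0.3, -0.4]
width: 76.9
```

```bash
python3 - <<'E'
from h import *
plan([429,-216.2,-9],-60.2)
E
```

```text
pos [ 430.7 -216.8  106.4] jaw -59.1 axes
 [[ 0.006  0.513 -0.858]
 [-0.003 -0.858 -0.513]
 [-1.     0.005 -0.004]]
shift m [ 0.1154 -0.002   0.0016] turn [ 1.1 -0.2 -0.3] q6 0.54 F [ 0.5 -0.3 -0.4] w 76.9 t 6.875
```

>>> {"name": "carry_out", "arguments": {
  "commands": [
    [0.035,-0.002,0.001,1.1,-0.2,-0.3],
    [0.035,0,0,0,0,0],
    [0.025,0,0,0,0,0],
    [0.01,0,0,0,0,0],
    [0.004,0,0,0,0,0],
    [0,0,0,0,0,0]
  ]
}}

```text
t: 7.62
ee_pos: [432.4, -217.4, -2.6]
orientation: [1.934, 0.505, -1.924]
ft_force: [-0.0, 0.3, 0.4]
width: 87.8
```

```bash
python3 - <<'E'
from h import *
plan([429,-216.2,-9],-60.2)
E
```

```text
pos [ 432.4 -217.4   -2.6] jaw -60.4 axes
 [[ 0.007  0.494 -0.869]
 [-0.003 -0.869 -0.494]
 [-1.     0.006 -0.004]]
shift m [ 0.0063 -0.0028  0.0024] turn [-0.2 -0.2 -0.4] q6 0.56 F [-0.   0.3  0.4] w 87.8 t 7.625
```

>>> {"name": "carry_out", "arguments": {
  "commands": [
    [0.006,-0.003,0.0025,-0.2,-0.2,-0.4],
    [0,0,0,0,0,0]
  ]
}}

```text
t: 7.88
ee_pos: [429.4, -216.4, -7.8]
orientation: [1.93, 0.514, -1.927]
ft_force: [-0.2, -0.3, -0.0]
width: 88.0
```

>>> {"name": "carry_out", "arguments": {
  "commands": [
    [0,0,0,0,0,0],
    [0,0,0,0,0,0],
    [0,0,0,0,0,0],
    [0,0,0,0,0,0],
    [0,0,0,0,0,0],
    [0,0,0,0,0,0],
    [0,0,0,0,0,0],
    [0,0,0,0,0,0]
  ],
  "grip": 1
}}

```text
t: 8.88
ee_pos: [429.8, -216.6, -7.1]
orientation: [1.931, 0.513, -1.926]
ft_force: [-0.2, -0.5, 0.9]
width: 30.1
```

```bash
python3 - <<'E'
from h import *
plan([429,-216.2,-9],-60.2)
E
```

```text
pos [ 429.8 -216.6   -7.1] jaw -60.2 axes
 [[ 0.003  0.498 -0.867]
 [-0.    -0.867 -0.498]
 [-1.     0.002 -0.002]]
shift m [ 0.0019 -0.0007  0.0005] turn [ 0.  -0.1 -0.1] q6 0.56 F [-0.2 -0.5  0.9] w 30.1 t 8.875
```

The hub is gripped at 30.1 mm. Its underside is at reported z + 7, so home is about reported 77 and spline ends 95. Lifting and turning.

>>> {"name": "carry_out", "arguments": {
  "commands": [
    [-0.015,0,0,0,0,0],
    [-0.04,0,0,0,0,0],
    [-0.045,0,0,0,0,0],
    [-0.045,0,0,9.9,0,0],
    [-0.012,0,0,9.9,0,0],
    [0,0,0,9.9,0,0],
    [0,0,0,0,0,0]
  ]
}}

```text
t: 9.75
ee_pos: [428.6, -216.3, 159.9]
orientation: [-2.221, 0.015, 2.211]
ft_force: [-0.7, 0.1, -1.9]
width: 29.4
```

```bash
python3 - <<'E'
from h import *
import pickle
d=img('wrist');pickle.dump(d,open('wrist5.pkl','wb'))
plan([575.8,-329.9,140],-90)
o=ctrl.get_obs();Rm=R.from_rotvec(o['orientation']).as_matrix()
print(proj(d,[o['ee_pos']+Rm@np.array(x) for x in([-41.1,0,0],[-41.1,0,85],[-41.1,0,-20])]))
cv2.imwrite('pics/j.png',cv2.resize(d['pixels'][220:370,220:420],None,fx=4,fy=4,interpolation=cv2.INTER_CUBIC))
E
```

```text
pos [ 428.6 -216.2  159.7] jaw -90.6 axes
 [[ 0.004 -0.01  -1.   ]
 [-0.001 -1.     0.01 ]
 [-1.     0.001 -0.004]]
shift m [ 0.0205  0.1122 -0.1482] turn [-0.6 -0.2 -0.1] q6 1.09 F [-0.9  0.2 -1.3] w 29.9 t 9.8
[[317.16092098 313.14771114]
 [317.75568006 486.59076285]
 [316.99637872 265.16406155]]
```

View pics/j.png

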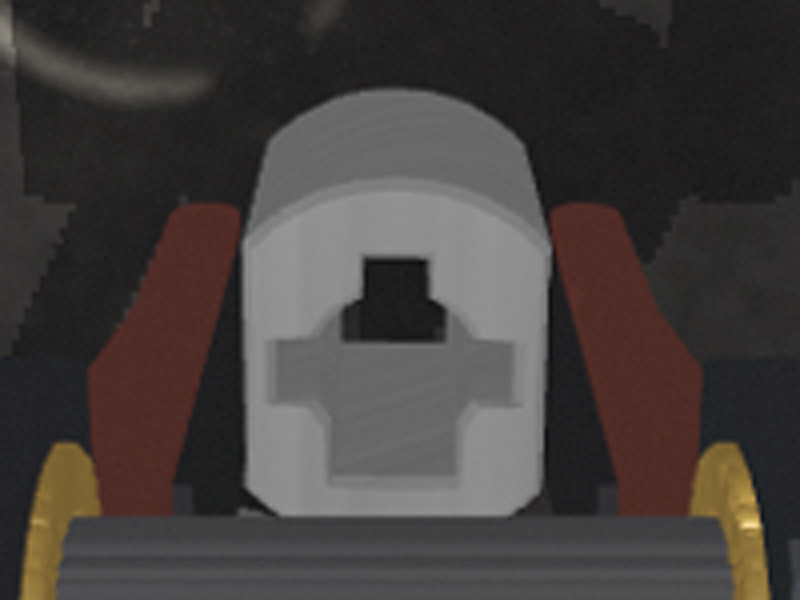

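The lever sits square in the jaws, bore centre at pixel (318.4,313.2) against a predicted (317.2,313.1): centred to about 0.5 mm. Moving over the stem.

>>> {"name": "carry_out", "arguments": {
  "commands": [
    [0,0.028,-0.037,-0.9,0,0],
    [0,0.028,-0.037,0,0,0],
    [0,0.028,-0.037,0,0,0],
    [0.005,0.022,-0.03,0,0,0],
    [0.005,0,0,0,0,0],
    [0,0,0,0,0,0]
  ]
}}

```text
t: 10.55
ee_pos: [570.6, -321.9, 147.1]
orientation: [2.206, 0.033, -2.212]
ft_force: [-0.5, 1.3, -2.5]
width: 29.9
```

```bash
python3 - <<'E'
from h import *
plan([575.8,-329.4,118],-89.8)
E
```

```text
pos [ 570.6 -321.9  147.1] jaw -88.4 axes
 [[-0.003  0.027 -1.   ]
 [ 0.003 -1.    -0.027]
 [-1.    -0.003  0.003]]
shift m [ 0.0291  0.0077 -0.005 ] turn [1.4 0.1 0.2] q6 1.01 F [-0.5  1.3 -2.5] w 29.9 t 10.55
```

>>> {"name": "carry_out", "arguments": {
  "commands": [
    [0.01,0.0077,-0.005,1.4,0.1,0.2],
    [0.013,0,0,0,0,0],
    [0,0,0,0,0,0],
    [0,0,0,0,0,0]
  ]
}}

```text
t: 11.05
ee_pos: [573.8, -328.3, 122.3]
orientation: [2.217, 0.004, -2.223]
ft_force: [-0.1, -0.1, -1.8]
width: 30.0
```

```bash
python3 - <<'E'
from h import *
plan([575.8,-329.4,112],-89.8)
E
```

```text
pos [ 573.8 -328.3  122.3] jaw -89.8 axes
 [[-0.003  0.004 -1.   ]
 [ 0.    -1.    -0.004]
 [-1.    -0.     0.003]]
shift m [ 0.0103  0.0011 -0.002 ] turn [0.  0.2 0. ] q6 1.03 F [-0.1 -0.1 -1.8] w 30.0 t 11.05
```

>>> {"name": "carry_out", "arguments": {
  "commands": [
    [0.005,0.0012,-0.0022,0,0.2,0],
    [0,0,0,0,0,0]
  ]
}}

```text
t: 11.3
ee_pos: [576.3, -329.6, 117.5]
orientation: [2.221, 0.004, -2.218]
ft_force: [-0.1, -0.3, -2.1]
width: 30.1
```

```bash
python3 - <<'E'
from h import *
import pickle
plan([575.8,-329.4,108],-89.8)
d=img('wrist');pickle.dump(d,open('wrist6.pkl','wb'))
cv2.imwrite('pics/k.png',cv2.resize(d['pixels'][220:370,220:420],None,fx=4,fy=4,interpolation=cv2.INTER_CUBIC))
E
```

```text
pos [ 576.3 -329.6  117.5] jaw -89.8 axes
 [[ 0.001  0.004 -1.   ]
 [ 0.    -1.    -0.004]
 [-1.    -0.    -0.001]]
shift m [ 0.0095 -0.0002  0.0005] turn [ 0.  -0.1  0. ] q6 1.03 F [-0.1 -0.3 -2.1] w 30.1 t 11.3
```

View pics/k.png

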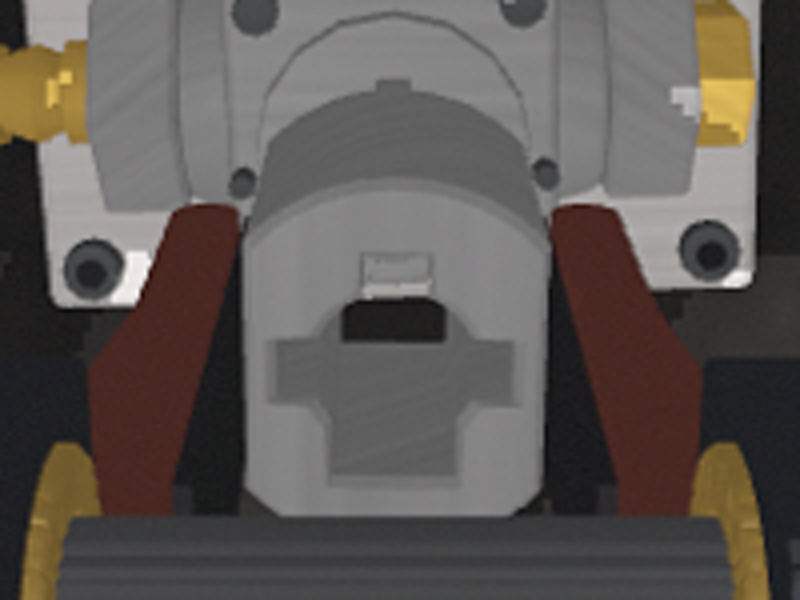

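The view shows the lever aligned with the stem: the narrow tooth at crop (393,85) is centred on the bore axis. Lowering in small steps, watching the force.

>>> {"name": "carry_out", "arguments": {
  "commands": [
    [0.005,-0.0002,0.0005,0,0,0],
    [0.004,0,0,0,0,0],
    [0.003,0,0,0,0,0],
    [0,0,0,0,0,0]
  ]
}}

```text
t: 11.85
ee_pos: [576.0, -329.4, 105.1]
orientation: [2.222, 0.004, -2.217]
ft_force: [0.5, 0.5, -1.4]
width: 29.3
```

```bash
python3 - <<'E'
from h import *
plan([575.8,-329.4,100],-89.8)
E
```

```text
pos [ 576.  -329.4  105.1] jaw -89.8 axes
 [[ 0.002  0.004 -1.   ]
 [-0.    -1.    -0.004]
 [-1.     0.    -0.002]]
shift m [ 0.0051 -0.      0.0002] turn [ 0.  -0.1 -0. ] q6 1.03 F [ 0.5  0.5 -1.4] w 29.3 t 11.85
```

>>> {"name": "carry_out", "arguments": {
  "commands": [
    [0.003,0,0.0002,0,-0.1,0],
    [0.003,0,0,0,0,0],
    [0.001,0,0,0,0,0],
    [0,0,0,0,0,0]
  ]
}}

```text
t: 12.35
ee_pos: [575.9, -329.5, 97.6]
orientation: [2.22, 0.004, -2.219]
ft_force: [-0.4, -0.6, -2.4]
width: 30.0
```

```bash
python3 - <<'E'
from h import *
plan([575.8,-329.4,94],-89.8)
E
```

```text
pos [ 575.9 -329.5   97.6] jaw -89.8 axes
 [[ 0.     0.004 -1.   ]
 [-0.    -1.    -0.004]
 [-1.     0.    -0.   ]]
shift m [ 0.0036 -0.0001  0.0001] turn [ 0. -0. -0.] q6 1.03 F [-0.4 -0.6 -2.4] w 30.0 t 12.35
```

On the nose with no force. Now towards the splines (contact expected near 95 if unmatched), 1 mm per row.

>>> {"name": "carry_out", "arguments": {
  "commands": [
    [0.0015,0,0,0,0,0],
    [0.001,0,0,0,0,0],
    [0.001,0,0,0,0,0],
    [0.001,0,0,0,0,0]
  ]
}}

```text
t: 12.85
ee_pos: [576.0, -329.6, 93.3]
orientation: [2.22, 0.004, -2.219]
ft_force: [-1.6, 0.4, -0.0]
width: 29.9
```

>>> {"name": "carry_out", "arguments": {
  "commands": [
    [0.001,0,0,0,0,0],
    [0.001,0,0,0,0,0]
  ]
}}

```text
t: 13.1
ee_pos: [575.5, -329.5, 91.3]
orientation: [2.219, 0.004, -2.22]
ft_force: [-1.5, 0.9, -1.9]
width: 29.8
```

>>> {"name": "carry_out", "arguments": {
  "commands": [
    [0.0015,0,0,0,0,0],
    [0.0015,0,0,0,0,0],
    [0.0015,0,0,0,0,0],
    [0,0,0,0,0,0]
  ]
}}

```text
t: 13.6
ee_pos: [575.2, -329.4, 86.0]
orientation: [2.218, 0.004, -2.221]
ft_force: [-0.8, -0.7, -1.2]
width: 29.8
```

>>> {"name": "carry_out", "arguments": {
  "commands": [
    [0.0015,0,0,0,0,0],
    [0.0015,0,0,0,0,0],
    [0.0015,0,0,0,0,0],
    [0,0,0,0,0,0]
  ]
}}

```text
t: 14.1
ee_pos: [575.2, -329.4, 81.1]
orientation: [2.218, 0.004, -2.221]
ft_force: [-1.6, -0.1, -2.2]
width: 30.3
```

```bash
python3 - <<'E'
from h import *
plan([575.8,-329.4,77],-89.8);print(ctrl.get_obs()['moment'])
E
```

```text
pos [ 575.2 -329.4   81.1] jaw -89.8 axes
 [[-0.001  0.004 -1.   ]
 [ 0.    -1.    -0.004]
 [-1.    -0.     0.001]]
shift m [ 0.0041  0.0001 -0.0006] turn [0.  0.1 0. ] q6 1.03 F [-1.6 -0.1 -2.2] w 30.3 t 14.1
[ 0.02604205  0.11523825 -0.05730469]
```

>>> {"name": "carry_out", "arguments": {
  "commands": [
    [0.0015,0,-0.0004,0,0,0],
    [0.001,0,0,0,0,0],
    [0.0007,0,0,0,0,0]
  ]
}}

```text
t: 14.48
ee_pos: [575.2, -329.3, 77.8]
orientation: [2.217, 0.005, -2.222]
ft_force: [-1.7, 0.3, -0.5]
width: 29.7
```

>>> {"name": "carry_out", "arguments": {
  "commands": [
    [0.0007,0,0,0,0,0],
    [0,0,0,0,0,0]
  ]
}}

```text
t: 14.72
ee_pos: [575.2, -329.4, 77.0]
orientation: [2.218, 0.005, -2.222]
ft_force: [-2.1, 0.3, -2.9]
width: 30.1
```

>>> {"name": "carry_out", "arguments": {
  "commands": [
    [0.0007,0,0,0,0,0],
    [0,0,0,0,0,0]
  ]
}}

```text
t: 14.98
ee_pos: [575.2, -329.4, 77.0]
orientation: [2.218, 0.004, -2.222]
ft_force: [-2.3, 0.1, 0.2]
width: 30.0
```

>>> {"name": "carry_out", "arguments": {
  "commands": [
    [0.0007,0,0,0,0,0],
    [0,0,0,0,0,0]
  ]
}}

```text
t: 15.22
ee_pos: [575.2, -329.4, 77.0]
orientation: [2.218, 0.004, -2.221]
ft_force: [-2.6, 0.3, -0.4]
width: 29.9
```

>>> {"name": "carry_out", "arguments": {
  "commands": [
    [0.0015,0,0,0,0,0],
    [0.001,0,0,0,0,0]
  ]
}}

```text
t: 15.48
ee_pos: [575.2, -329.4, 76.9]
orientation: [2.218, 0.004, -2.221]
ft_force: [-5.1, 2.9, 8.8]
width: 29.8
```

```bash
python3 - <<'E'
from h import *
plan([575.8,-329.4,77],-89.8);print(ctrl.get_obs()['moment'])
E
```

```text
pos [ 575.2 -329.4   76.9] jaw -89.8 axes
 [[-0.002  0.004 -1.   ]
 [ 0.    -1.    -0.004]
 [-1.    -0.     0.002]]
shift m [-0.0001 -0.     -0.0006] turn [0.  0.1 0. ] q6 1.03 F [-5.1  2.9  8.8] w 29.8 t 15.475
[ 0.43776726  0.99389338 -0.00387858]
```

Home: z stops at 76.9 (predicted 77) with 11 N rise on gentle pressing. Now swinging clockwise towards the barb.

>>> {"name": "carry_out", "arguments": {
  "commands": [
    [0,0,0,4,0,0],
    [0,0,0,5,0,0],
    [0,0,0,5,0,0]
  ]
}}

```text
t: 15.85
ee_pos: [575.4, -329.3, 76.9]
orientation: [-2.089, 0.259, 2.092]
ft_force: [-2.6, 0.9, 2.4]
width: 30.2
```

```bash
python3 - <<'E'
from h import *
plan([575.5,-329.4,77],-148.2);print(ctrl.get_obs()['moment'])
E
```

```text
pos [ 575.4 -329.3   76.9] jaw -104.1 axes
 [[-0.001 -0.244 -0.97 ]
 [-0.    -0.97   0.244]
 [-1.     0.001  0.001]]
shift m [-0.0001  0.0001 -0.0001] turn [44.1  0.  -0.1] q6 1.28 F [-2.6  0.9  2.4] w 30.2 t 15.85
[0.13504027 0.53132398 0.21441854]
```

>>> {"name": "carry_out", "arguments": {
  "commands": [
    [0,0,0,5,0,0],
    [0,0,0,5,0,0],
    [0,0,0,5,0,0],
    [0,0,0,5,0,0],
    [0,0,0,5,0,0]
  ]
}}

```text
t: 16.48
ee_pos: [575.4, -329.3, 76.9]
orientation: [-1.818, 0.66, 1.821]
ft_force: [-3.9, 1.2, 2.3]
width: 29.7
```

```bash
python3 - <<'E'
from h import *
plan([575.6,-329.4,77],-148.2);print(ctrl.get_obs()['moment'])
E
```

```text
pos [ 575.4 -329.3   76.9] jaw -129.8 axes
 [[-0.002 -0.64  -0.768]
 [-0.001 -0.768  0.64 ]
 [-1.     0.002  0.001]]
shift m [-0.0001 -0.     -0.0002] turn [18.4  0.  -0.1] q6 1.73 F [-3.9  1.2  2.3] w 29.7 t 16.475
[0.21252574 0.47260029 0.18397015]
```

>>> {"name": "carry_out", "arguments": {
  "commands": [
    [0,0,0,5,0,0],
    [0,0,0,4,0,0],
    [0,0,0,4,0,0],
    [0,0,0,3,0,0]
  ]
}}

```text
t: 16.98
ee_pos: [575.4, -329.2, 76.9]
orientation: [-1.628, 0.873, 1.63]
ft_force: [-2.8, 0.2, 1.3]
width: 29.6
```

```bash
python3 - <<'E'
from h import *
plan([575.6,-329.4,77],-148.2);print(ctrl.get_obs()['moment'])
E
```

```text
pos [ 575.4 -329.2   76.9] jaw -146.2 axes
 [[-0.002 -0.831 -0.556]
 [-0.001 -0.556  0.831]
 [-1.     0.003 -0.   ]]
shift m [-0.0001 -0.     -0.0002] turn [ 2.  -0.  -0.1] q6 2.02 F [-2.8  0.2  1.3] w 29.6 t 16.975
[0.24422156 0.48949122 0.24439629]
```

>>> {"name": "carry_out", "arguments": {
  "commands": [
    [0,0,0,2,0,0],
    [0,0,0,2,0,0],
    [0,0,0,2,0,0]
  ]
}}

```text
t: 17.35
ee_pos: [575.4, -329.2, 76.9]
orientation: [-1.553, 0.945, 1.555]
ft_force: [-2.8, 0.7, 1.9]
width: 29.8
```

```bash
python3 - <<'E'
from h import *
plan([575.6,-329.4,77],-148.2);print(ctrl.get_obs()['moment'])
E
```

```text
pos [ 575.4 -329.2   76.9] jaw -152.5 axes
 [[-0.002 -0.887 -0.462]
 [-0.002 -0.462  0.887]
 [-1.     0.003 -0.   ]]
shift m [-0.0001 -0.0001 -0.0003] turn [-4.3 -0.  -0.2] q6 2.13 F [-2.8  0.7  1.9] w 29.8 t 17.35
[0.20195255 0.47660827 0.28641102]
```

>>> {"name": "carry_out", "arguments": {
  "commands": [
    [0,0,0,1.5,0,0],
    [0,0,0,1.5,0,0]
  ]
}}

```text
t: 17.6
ee_pos: [575.6, -329.6, 77.0]
orientation: [-1.517, 0.98, 1.517]
ft_force: [-2.2, 1.3, 2.0]
width: 29.8
```

```bash
python3 - <<'E'
from h import *
plan([575.6,-329.4,77],-148.2);print(ctrl.get_obs()['moment'])
E
```

```text
pos [ 575.6 -329.6   77. ] jaw -155.5 axes
 [[-0.002 -0.91  -0.414]
 [-0.003 -0.414  0.91 ]
 [-1.     0.003 -0.002]]
shift m [-0.     -0.0001  0.0002] turn [-7.3 -0.1 -0.2] q6 2.18 F [-2.2  1.3  2. ] w 29.8 t 17.6
[0.26159744 0.41121775 1.10980282]
```

The moment jumped to 1.1 N m, so the stop is reached. Easing off, releasing and lifting straight up.

>>> {"name": "carry_out", "arguments": {
  "commands": [
    [0,0,0,-1,0,0],
    [0,0,0,0,0,0]
  ]
}}

```text
t: 17.85
ee_pos: [575.6, -329.5, 77.0]
orientation: [-1.53, 0.968, 1.531]
ft_force: [-2.6, 0.2, 1.8]
width: 29.8
```

>>> {"name": "carry_out", "arguments": {
  "commands": [
    [0,0,0,0,0,0],
    [0,0,0,0,0,0],
    [0,0,0,0,0,0],
    [0,0,0,0,0,0],
    [0,0,0,0,0,0],
    [0,0,0,0,0,0],
    [0,0,0,0,0,0]
  ],
  "grip": 0
}}

```text
t: 18.73
ee_pos: [577.4, -329.9, 77.1]
orientation: [-1.53, 0.968, 1.525]
ft_force: [-0.3, -0.3, 0.5]
width: 87.6
```

>>> {"name": "carry_out", "arguments": {
  "commands": [
    [-0.015,0,0,0,0,0],
    [-0.03,0,0,0,0,0],
    [-0.04,0,0,0,0,0],
    [-0.04,0,0,0,0,0],
    [0,0,0,0,0,0]
  ]
}}

```text
t: 19.35
ee_pos: [577.8, -329.8, 210.0]
orientation: [-1.532, 0.968, 1.523]
ft_force: [0.4, -0.6, -0.3]
width: 87.7
```

```bash
python3 - <<'E'
from h import *
import pickle
plan([575.6,-329.4,77],-148.2);print(ctrl.get_obs()['moment'])
d=img('wrist');s=img('side');c=img('scene');pickle.dump((d,s,c),open('end.pkl','wb'))
u,v=proj(d,[[575.6,-329.6,118]])[0].astype(int);print(u,v)
f=lambda im,u,v,k,W,H:cv2.resize(im[max(v-H//2//k,0):max(v-H//2//k,0)+H//k,max(u-W//2//k,0):max(u-W//2//k,0)+W//k],(W,H),interpolation=cv2.INTER_CUBIC)
ps=proj(s,[[575.6,-329.6,100]])[0].astype(int)
a=f(d['pixels'],u,v,2,480,480);b=f(s['pixels'],*ps,5,320,480)
print('origin',max(u-120,0),max(v-120,0),'side',ps)
cv2.imwrite('pics/z.png',np.hstack([a,b]))
E
```

```text
pos [ 577.8 -329.8  210. ] jaw -154.7 axes
 [[ 0.004 -0.904 -0.428]
 [-0.004 -0.428  0.904]
 [-1.    -0.001 -0.005]]
shift m [0.1329 0.002  0.002 ] turn [-6.5 -0.3  0.1] q6 2.16 F [ 0.4 -0.6 -0.3] w 87.7 t 19.35
[ 0.0691099  -0.00558948 -0.02423801]
320 234
origin 200 114 side [303 243]
```

No more pictures can be viewed, so I check the lever numerically: finding the dark knob by mask and casting rays.

```bash
python3 - <<'E'
from h import *
import pickle
d,s,c=pickle.load(open('end.pkl','rb'))
B=np.array([575.8,-329.7,0])
def kn(yaw,z):a=np.radians(yaw);return B+[85*np.cos(a),85*np.sin(a),z]
for n,im in(('wrist',d),('side',s),('scene',c)):
    print(n,proj(im,[kn(122,122),kn(117,122),kn(122,93),B+[0,0,118]]).round(1).tolist())
    u,v=proj(im,[kn(120,110)])[0].astype(int);r=28 if n=='wrist' else 14
    u0,v0=max(u-r,0),max(v-r,0)
    p=cv2.cvtColor(im['pixels'][v0:v+r,u0:u+r],cv2.COLOR_BGR2GRAY);m=(p<45).astype(np.uint8)
    nn,l,st,ce=cv2.connectedComponentsWithStats(m)
    for i in range(1,nn):
        if st[i,4]>15:print('  dark',st[i]+[u0,v0,0,0,0],(ce[i]+[u0,v0]).round(1))
    if n!='scene':
        print('\n'.join(''.join('#' if x<45 else '+' if x<100 else '.' if x<170 else ' ' for x in row) for row in p[::2]))
E
```

```text
wrist [[333.5, 342.6], [323.8, 343.2], [332.2, 324.9], [320.6, 234.0]]
  dark [ 301  307   56   42 1200] [322.4 328.7]
###+###+####+.....................+#+++++++++###########
#####+######+.....................+#++++++++++++########
#####+######.  ...................+#++++++++++++########
############. ....................+#+++++++++++#########
##+++#######.      ...............+##+++++++############
##++++######+.      ..............+#+#+########+++######
###++#+#####+.     ...............+#++###+#++###+####++#
###+++######+.  ...+########+......####+#####+##++##+++#
##+++#######+.   +############+...+#####+#++#++++++++##+
#############. .################+..####++++++++++++#+#+#
##############+####################+#++++++++++++++#++++
####################################+#++++++++++++++++++
####################################++++++++++++++++++++
####################################++++++++++++++++++++
####################################+#++++++++++++++++++
########+##########+++##############++#+++++++++++#+++++
##################++++###############+++++++++#+++++++++
##+#########
[... 547 characters left out ...]
++++++++++
++++++++++++++++++++++++++++++++++++++++++++++++++++++++
side [[308.3, 258.0], [304.6, 258.1], [308.1, 269.8], [303.7, 236.2]]
+++.........................
++..........................
+...........................
............................
............................
..........+++++++...........
.........+++++++++.........+
.........+++++++++.......   
.........+++++++++......    
.........+++++++++.......   
...........++++++.........  
......... .+++++........... 
........................... 
........................... 
scene [[270.9, 224.0], [271.3, 222.3], [271.2, 236.2], [311.9, 226.4]]
  dark [257 222  28  16 154] [271.1 229.2]
  dark [260 237  12   5  21] [264.9 239.7]
```

```bash
python3 -c "
from h import *
print(ctrl.close_job())"
```

```text
the job is handed in; nothing more can be done
None
```

The lever is on the stem, fully home, and swung to the stop on the hose-barb side. I let go of it, lifted clear and handed the job in at about 19.5 s.

- **First grasp missed:** the fingers closed above the hub, because the real fingertips are about 20 mm higher than the reported TCP. It did not move the lever. I corrected for that and the second grasp held at 30 mm.
- **Fitting:** I read the wide spline's angle from a close camera view. The lever then slid down with only a few newtons until it stopped 84 mm above the bench, which is the collar height. A light press there raised the force by only about 10 N.
- **Swing:** it turned against about 0.2 N m until the moment rose to 1.1 N m at the stop. The gripper height stayed within 0.1 mm all the way round.
- **Last check:** I had used all 12 picture views, so I checked the end state from pixel masks only. The knob's height in the side view fits fully home. The arm stands about 1.12 rad from the middle, which is the 1.05 rad stop plus nearly all the spline play. That puts the knob about 6 mm past the stated position.
- **Things around:** I saw no contact with the bottle, box or screwdriver, but did not check them separately at the end.

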